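Shut the gas to the bare burner

TASK

The dye pot has come off one of the two burners in the hat maker's workshop: shut the gas to that bare burner by turning its yellow-handled cock clockwise until the handle stands square across the pipe, fully home against its stop. Leave the red-handled cock as it is, and do not shift the pot that is still on its burner.

Things in the scene. Friction and masses are not known exactly. Their poses are not given: they have to be found in the camera images.
- yellow_stand: Fixed gas line of the bare burner. Origin on the bench top straight below the yellow cock's turning axis; z up; x along the 20 mm copper pipe (its centre 40 mm up). Black burner, 150 mm over its rests, 55 mm high, centred at x = +200 mm; inlet elbow at x = -65 mm; wooden base 200 x 70 x 12 mm. Stands left or right of the red one, x axis within 20 degrees of world x.
- yellow_cock (a joint): Yellow handle's angle, rad. 0 open: along the pipe, to the stand's -x. Grows clockwise from above to 1.571, shut, at the hard stop: across the pipe, to the stand's +y. Points along (-cos a, sin a). Grip bar 18 wide, 14 high, 50 to 125 mm from the axis, its middle 93 mm above the bench, clear below down to 53 mm. Starts at 0 to 0.35, stays where left; turns with 0.35 N m (4 N at 85 mm).
- red_grip (a point): Middle of the other cock's red grip, to be left alone: 85 mm from that cock's axis, 93 mm above the bench. The red cock and its fixed stand are built like the yellow one, with the axes 340 mm or more apart; the pot is on its burner and its handle lies along the pipe or nearly so, pointing to the robot.
- pot: Blue enamel pot standing on the burner of the red-handled cock, to be left there: 144 mm across and 85 mm high, with a black loop handle sticking out about 35 mm on either side; origin at the centre of its underside, 55 mm above the bench.

How it is judged:
At the end, for the whole second after the job is handed in: The yellow-handled cock is within 10 degrees of its shut stop (handle square across the pipe), the red grip is within 20 mm and the pot within 30 mm of where they started (value of joint yellow_cock above 1.396 rad and distance of red_grip from where it was at the start of the episode below 0.02 m and distance of pot from where it was at the start of the episode below 0.03 m); the robot touches nothing.
It fails at once if the red-handled cock is turned (its grip moves more than 20 mm) (distance of red_grip from where it was at the start of the episode above 0.02 m).
It fails at once if the pot is shifted more than 30 mm (distance of pot from where it was at the start of the episode above 0.03 m).
It also fails if it takes over 32 s, if anything falls off the work surface, if the arm or the gripper's body presses on something with over 40 N, if the wrist force passes 120 N, or if a joint passes its speed limit or range.

ROBOT

A 6-joint arm with a two-finger parallel gripper is mounted at the origin on the work surface. World frame = base frame: x ahead of the robot, y to its left, z up, the work surface at z = 0. Lengths are in m, angles in rad, forces in N, time in s.
With the tool pointing down it reaches from about 0.35 to 0.775 m from the base axis. Payload 7.3 kg.
Tool frame: the origin (TCP) lies at the very end of the fingers, on their centre line; the grasp point (between the pads) lies 19 mm behind it (robot.tcp_to_grasp is the distance from the TCP to the grasp point, in m); x points along the fingers, y is the direction in which the jaws open and shut, and the axes are right-handed (so a half turn about x gives the same grasp; the last joint's range is limited). The gripper opens to 92 mm and grips with 3 to 60 N. Pads are 19 mm wide; open, the fingers measure 130 mm over their backs; the gripper's body (75 mm by 190 mm) begins 47 mm behind the grasp point.
Start: joints at [-1.323, 0.342, 1.524, -0, 1.275, -0.146], TCP at [0.201, -0.485, 0.227] pointing down, gripper open.
Joint ranges: [-2.53, 2.53], [-0.77, 2.02], [0.04, 2.7], [-1, 4.14], [0.28, 2.66], [-3.11, 3.11]. Speed limits (rad/s): [2.57, 2.57, 3.14, 3.14, 3.14, 3.14].

INTERFACE

Orientations are given as [roll, pitch, yaw] about the fixed x, y, z axes, in that order (R = Rz(yaw) Ry(pitch) Rx(roll)).
In Python, from cell import robot gives the robot as it stands.
- The arm moves only by the tool move_arm, never from a script. Its argument "increments" is a list of rows, each a list of 4 numbers: the shift along the tool's x, y, z normalised to -1 to 1, where 1 is 40 cm, then the turn about the tool's x normalised to -1 to 1, where 1 is 60 degrees. In form: [[dx, dy, dz, twist], ...]. A call has 1 to 5 rows; each row is the pose to reach, as a shift and turn from the pose commanded when the call began, along the tool's axes at that moment; what a row does not reach only later rows make up. A row lasts 1/8 s, in which the tool goes at most 62.5 mm and 10.7 degrees, less where a joint would pass 70% of its speed; a pose out of reach is approached as far as the arm can. A call with a number of a shift or a turn outside -1 to 1 is refused whole. A call with a gripper value outside its range is refused whole. "gripper" is the closure, from 0 (fully open) to 1 (shut), set as the call begins (left out, the last holds). The fingers move at their own pace and stop on an object; "squeeze" is the grip in N (left out, the last holds). Time passes only in rows, so rows that repeat a pose let the fingers close. It gives the time, the measured TCP pose, the force and the opening at its end, in the units of the state.
- robot.observe(): the state, without advancing time (a new reading comes with each control period).
- robot.read_camera(name): name is "scene" or "top" or "wrist"; returns the picture (384x512x3 uint8, red, green, blue); there is no depth.
- robot.camera_params(name): a dict with "fx", "fy", "cx", "cy" (pixels), "R" (3x3) and "t" (3): a world point X has camera coordinates R X + t; the wrist camera has in their place "tool_from_camera" (4x4, takes a point from camera to tool coordinates, whose origin is the TCP and whose axes are the tool frame's). Camera axes: x right, y down, z forward; pixel columns grow to the right and rows downward; lengths in m; the calibration is good to about 2 mm. A picture is of the moment at which its call begins: read the wrist's pose just before it. camera_params takes no time and is no camera call.
- robot.hand_in(): hands the job in, once; it reports no verdict.
The state is a dict: "time": time; "qpos": joint angles; "qvel": joint speeds; "joint_efforts": joint torques, N m; "tool_pos": TCP position; "tool_rot": TCP orientation; "contact_force": force on the tool from outside, world axes, zero at the start; "torque": the same for the moment, N m; "opening": finger opening in m.
Only numpy, scipy, OpenCV 4.12 (cv2) and the standard library are available. Lean on these libraries where they do the work, as an engineer would, in place of code of your own. Each camera call takes 0.05 s, during which the arm holds its last target.

## Working session

There is one attempt and no reset: what is moved stays moved. The work goes in short steps, Python scripts to look and compute and a tool call to move; the robot and the scene stay as the last step left them, time stands still between calls to the robot, and variables do not carry over. Pictures are saved under pics/ and viewed, and the job is handed in when it is done.

Besides the shell and the picture viewer there is one more tool, called after ">>>" as a command line: name --pt "numbers of a row" for each row, then --argument value for the rest. move_arm: Moves the arm, as the interface text tells. Its arguments: {"type":"object","properties":{"increments":{"type":"array","items":{"type":"array","items":{"type":"number"}}},"gripper":{"type":"number"},"squeeze":{"type":"number"}},"required":["increments"]}

```bash
mkdir -p pics; ls; python3 - <<'E'
from cell import robot
import cv2,json
s=robot.observe();print(s)
for n in("top","scene"):
    im=robot.read_camera(n);cv2.imwrite(f"pics/{n}1.png",im[:,:,::-1]);print(n,robot.camera_params(n))
E
```

```text
pics
{'time': 0.0, 'qpos': array([-1.32299799e+00,  3.42740116e-01,  1.52505443e+00, -9.14640915e-06,
        1.27541639e+00, -1.46024990e-01]), 'qvel': array([ 0.00114114,  0.00055409, -0.00154229, -0.00140575, -0.00035538,
       -0.00043398]), 'joint_efforts': array([ 2.50297953e-04, -4.31242669e+01, -2.44224358e+01,  7.16382475e-02,
        5.60106570e-02, -1.31319239e-04]), 'tool_pos': array([ 0.20135296, -0.48438579,  0.22602289]), 'tool_rot': array([-1.71141689,  1.56917802,  1.82400176]), 'contact_force': array([ 0.01809484, -0.77695926, -0.47253596]), 'torque': array([ 0.03988552, -0.02203634, -0.00195571]), 'opening': 0.0916720897836304}
top {'fx': 368.2058615154005, 'fy': 368.2058615154005, 'cx': 254.3441084472572, 'cy': 200.25515202165846, 'R': array([[-0.00353116, -0.99998829, -0.00330987],
       [-0.98465358,  0.0040545 , -0.17447319],
       [ 0.17448457,  0.00264298, -0.98465636]]), 't': array([7.73563847e-04, 6.23493683e-01, 8.17142936e-01])}
scene {'fx': 363.6701155634699, 'fy': 363.6701155634699, 'cx': 255.77328411410582, 'cy': 196.95848303076775, 'R': array([[ 0.67170892,  0.74052847, -0.02060874],
       [ 0.4336321 , -0.41558419, -0.79953298],
       [-0.6006416 ,  0.52811682, -0.60026852]]), 't': array([-0.43174364, -0.19640993,  1.07764039])}
```

View pics/top1.png

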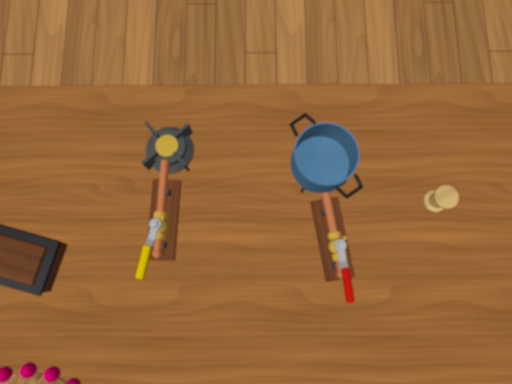

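View pics/scene1.png

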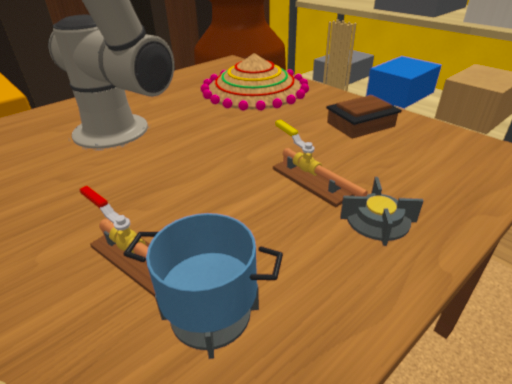

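The top view shows the yellow handle at about (145,262), the bare burner at (167,146), the red handle at (347,283) and the pot at (325,157). The bare line is on the robot's left. Next I'll measure it.

```bash
cat > h.py <<'E'
import numpy as np,cv2
from cell import robot
def ray(p,uv,z):
    R=p["R"];C=-R.T@p["t"];d=R.T@np.array([(uv[0]-p["cx"])/p["fx"],(uv[1]-p["cy"])/p["fy"],1.])
    return C+d*(z-C[2])/d[2]
E
python3 - <<'E'
from h import *
im=cv2.imread("pics/top1.png");hsv=cv2.cvtColor(im,cv2.COLOR_BGR2HSV)
p=robot.camera_params("top")
def comps(m,name,z):
    n,l,s,c=cv2.connectedComponentsWithStats(m.astype(np.uint8))
    for i in range(1,n):
        if s[i,4]>40:
            ys,xs=np.where(l==i);P=np.array([ray(p,(x,y),z)[:2] for x,y in zip(xs,ys)])
            mu=P.mean(0);u,S,vt=np.linalg.svd(P-mu,full_matrices=False);t=(P-mu)@vt.T
            print(name,c[i].round(1),s[i,4],mu.round(4),"dir",vt[0].round(3),"ext",np.ptp(t,axis=0).round(3))
H,S,V=[hsv[...,i].astype(int) for i in range(3)]
for uv in [(145,262),(163,190),(160,225),(347,283)]: print(uv,hsv[uv[1],uv[0]])
comps((H>=26)&(H<=34)&(S>200)&(V>150),"yel",0.098)
comps((H>=20)&(H<=26)&(S>150)&(V>120),"brass",0.06)
comps(((H<=3)|(H>176))&(S>220)&(V>130),"red",0.098)
comps((H>=5)&(H<=10)&(S>120)&(V>150),"copper",0.047)
comps((H>=95)&(H<=112)&(S>120),"pot",0.14)
E
```

```text
(145, 262) [ 26 255 190]
(163, 190) [ 11 160 177]
(160, 225) [ 13  12 145]
(347, 283) [  1 232 192]
yel [142.6 262.1] 235 [0.4796 0.2429] dir [-0.979  0.206] ext [0.071 0.016]
brass [166.3 145.1] 361 [0.7589 0.2109] dir [-0.2   0.98] ext [0.052 0.052]
brass [160.7 223.3] 169 [0.569  0.2167] dir [-0.994 -0.108] ext [0.065 0.03 ]
brass [335.3 235.3] 87 [ 0.5395 -0.1886] dir [0.053 0.999] ext [0.042 0.015]
brass [331.6 246.5] 58 [ 0.5138 -0.179 ] dir [-0.994 -0.109] ext [0.028 0.014]
brass [143.1 262.2] 209 [0.4797 0.2533] dir [-0.983  0.186] ext [0.078 0.023]
red [347.5 284.6] 212 [ 0.4301 -0.2022] dir [-0.996 -0.086] ext [0.068 0.015]
copper [344.8 283.2] 104 [ 0.4307 -0.2086] dir [-0.939 -0.343] ext [0.096 0.031]
pot [323.2 155.6] 2656 [ 0.707  -0.1523] dir [-0.783  0.621] ext [0.155 0.133]
```

```bash
python3 - <<'E'
from h import *
from scipy.spatial.transform import Rotation as Ro
im=cv2.imread("pics/top1.png");hsv=cv2.cvtColor(im,cv2.COLOR_BGR2HSV)
p=robot.camera_params("top")
H,S,V=[hsv[...,i].astype(int) for i in range(3)]
m=(H>=7)&(H<=12)&(S>140)&(S<185)&(V>160)
m[:, :150]=0;m[:,175:]=0;m[:160]=0;m[265:]=0
n,l,s,c=cv2.connectedComponentsWithStats(m.astype(np.uint8))
for i in range(1,n):
    if s[i,4]>15:
        ys,xs=np.where(l==i);P=np.array([ray(p,(x,y),.047)[:2] for x,y in zip(xs,ys)])
        mu=P.mean(0);vt=np.linalg.svd(P-mu,full_matrices=False)[2];print(s[i],mu.round(4),vt[0].round(3),np.ptp((P-mu)@vt.T,axis=0))
for z in (.035,.045,.055): print("cap",z,ray(p,(166.3,145.1),z).round(4))
# scene yellow grip
q=robot.camera_params("scene");im=cv2.imread("pics/scene1.png");hsv=cv2.cvtColor(im,cv2.COLOR_BGR2HSV)
H,S,V=[hsv[...,i].astype(int) for i in range(3)]
m=(H>=25)&(H<=34)&(S>180)&(V>110);m[:110]=0;m[150:]=0;m[:,:260]=0;m[:,320:]=0
ys,xs=np.where(m);print("scene grip px",xs.mean(),ys.mean(),len(xs),ray(q,(xs.mean(),ys.mean()),.095).round(4))
st=robot.observe();print(Ro.from_euler("xyz",st["tool_rot"]).as_matrix().round(3))
E
python3 -c "
import cv2
a=cv2.imread('pics/top1.png')[120:290,110:220];cv2.imwrite('pics/c.png',cv2.resize(a,None,fx=3.5,fy=3.5,interpolation=2))"
```

```text
[157 161  10  50 279] [0.6618 0.2221] [-0.999  0.046] [0.12111974 0.01419364]
[152 240   8  18  97] [0.5101 0.2285] [-0.991  0.132] [0.04008045 0.01549994]
cap 0.035 [0.7674 0.2173 0.035 ]
cap 0.045 [0.7641 0.2147 0.045 ]
cap 0.055 [0.7607 0.2122 0.055 ]
scene grip px 285.85714285714283 127.14906832298136 161 [0.4818 0.2448 0.095 ]
[[-0.     0.384 -0.923]
 [ 0.001 -0.923 -0.384]
 [-1.    -0.001 -0.   ]]
```

View pics/c.png

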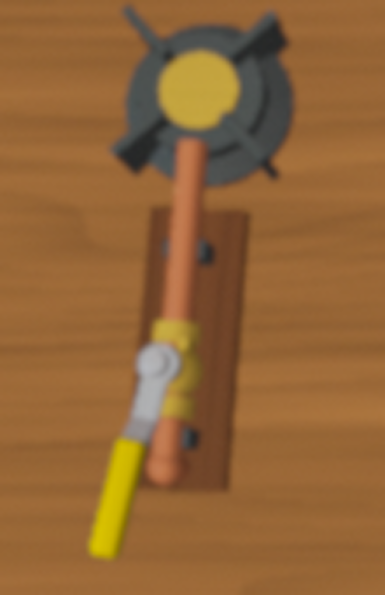

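The grip is at (0.480, 0.243), and the scene view agrees to within 2 mm. The cock axis is at about (0.566, 0.226), the stand's yaw is about -2.4° and the handle angle is about 0.16 rad. The burner comes out 200 mm from the axis, as it should. My plan is to close the fingers and push the bar from its right side.

>>> move_arm --pt "0 -0.58 -0.78 0.42" --pt "0 -0.58 -0.78 0.42" --pt "0 -0.58 -0.78 0.42" --pt "0 -0.58 -0.78 0.42" --pt "0 -0.58 -0.78 0.42" --gripper 1

```text
time: 0.72
tool_pos: [0.3596, -0.2189, 0.2266]
tool_rot: [-3.056, 1.571, 0.039]
contact_force: [0.5, -0.1, 0.7]
opening: 0.0463
```

```bash
cat >> h.py <<'E'
from scipy.spatial.transform import Rotation as Ro
def to(x,y,z):
    s=robot.observe();R=Ro.from_euler("xyz",s["tool_rot"]).as_matrix()
    print("t",s["time"],"pos",s["tool_pos"].round(4),"ty",R[:,1].round(3),"F",s["contact_force"].round(1),"op",round(s["opening"],3))
    print("need",(R.T@(np.array([x,y,z])-s["tool_pos"])/0.4).round(4))
E
python3 -c "
from h import *
to(.471,.197,.2)"
```

```text
t 0.725 pos [ 0.3596 -0.2189  0.2266] ty [-0.047 -0.999 -0.   ] F [ 0.5 -0.1  0.7] op 0.046
need [ 0.0666 -1.0517 -0.2299]
```

>>> move_arm --pt "0 -0.9 -0.2 0" --pt "0 -0.9 -0.2 0" --pt "0 -0.9 -0.2 0" --pt "0 -0.9 -0.2 0" --pt "0 -0.9 -0.2 0"

```text
time: 1.35
tool_pos: [0.4409, 0.0829, 0.2267]
tool_rot: [2.048, 1.57, -1.139]
contact_force: [1.5, -0.3, -0.4]
opening: 0.0008
```

```bash
python3 -c "
from h import *
to(.471,.197,.2)"
```

```text
t 1.35 pos [0.4409 0.0829 0.2267] ty [-0.046 -0.999  0.   ] F [ 1.5 -0.3 -0.4] op 0.001
need [ 0.0666 -0.2884 -0.0622]
```

>>> move_arm --pt "0 -0.27 -0.06 0" --pt "0 -0.27 -0.06 0" --pt "0 -0.27 -0.06 0" --pt "0 -0.27 -0.06 0"

```text
time: 1.85
tool_pos: [0.4692, 0.1873, 0.2262]
tool_rot: [0.602, 1.569, -2.585]
contact_force: [-0.6, -0.2, 0.1]
opening: 0.0004
```

```bash
python3 - <<'E'
from h import *
to(.471,.192,.073)
for n in("top","scene"):cv2.imwrite(f"pics/{n}2.png",robot.read_camera(n)[:,:,::-1])
cv2.imwrite("pics/b2.png",cv2.resize(np.hstack([cv2.imread("pics/top2.png"),cv2.imread("pics/scene2.png")]),(800,300)))
E
```

```text
t 1.85 pos [0.4692 0.1873 0.2262] ty [-0.045 -0.999  0.001] F [-0.6 -0.2  0.1] op 0.0
need [ 0.383  -0.0123 -0.0044]
```

View pics/b2.png

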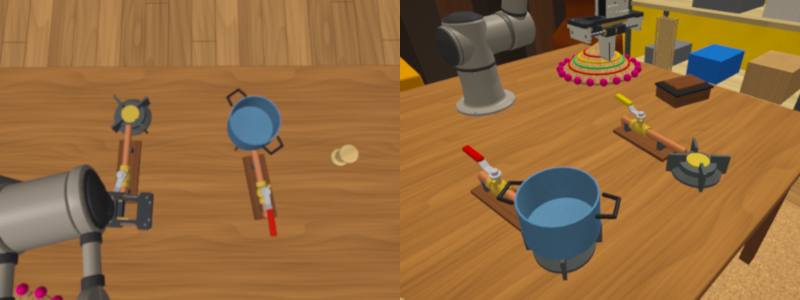

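The tool hangs to the right of the yellow handle, and the red cock and pot are untouched. I'll descend now.

>>> move_arm --pt "0.15 0 0 0" --pt "0.3 0 0 0" --pt "0.38 0 0 0" --pt "0.38 0 0 0" --pt "0.38 0 0 0"

```text
time: 2.58
tool_pos: [0.4708, 0.1872, 0.0762]
tool_rot: [-2.926, 1.568, 0.168]
contact_force: [1.0, 0.2, 0.2]
opening: 0.0004
```

```bash
python3 - <<'E'
from h import *
to(.471,.192,.073)
s=robot.observe();R=Ro.from_euler("xyz",s["tool_rot"]).as_matrix()
A=np.array([.5655,.2257]);ph=np.radians(-2.4);ex=np.array([np.cos(ph),np.sin(ph)]);ey=np.array([-ex[1],ex[0]])
for a in (10,25,40,55,70,80,90):
    r=np.radians(a);h=-np.cos(r)*ex+np.sin(r)*ey;t=np.sin(r)*ex+np.cos(r)*ey
    hw=19.*abs(t@R[:2,1])+9.5*abs(t@R[:2,2])
    d=(9+hw)/1000
    P=A+.085*h-d*t
    print(a,round(d,4),P.round(4),(R.T@(np.r_[P,.073]-s["tool_pos"])/0.4).round(3))
im=robot.read_camera("wrist");cv2.imwrite("pics/w3.png",im[:,:,::-1])
cv2.imwrite("pics/s3.png",robot.read_camera("scene")[:,:,::-1])
cv2.imwrite("pics/b3.png",cv2.resize(np.hstack([cv2.imread("pics/w3.png"),cv2.imread("pics/s3.png")]),(800,300)))
E
```

```text
t 2.575 pos [0.4708 0.1872 0.0762] ty [-0.047 -0.999 -0.001] F [1.  0.2 0.2] op 0.0
need [ 0.0081 -0.012   0.0002]
10 0.0293 [0.4762 0.2153] [ 0.008 -0.071 -0.01 ]
25 0.0302 [0.4761 0.238 ] [ 0.008 -0.127 -0.007]
40 0.0297 [0.4827 0.2611] [ 0.008 -0.186 -0.021]
55 0.0277 [0.4963 0.2824] [ 0.008 -0.241 -0.052]
70 0.0245 [0.5164 0.2993] [ 0.008 -0.285 -0.101]
80 0.0217 [0.5327 0.3071] [ 0.009 -0.307 -0.14 ]
90 0.0186 [0.5505 0.3114] [ 0.009 -0.32  -0.184]
```

View pics/b3.png

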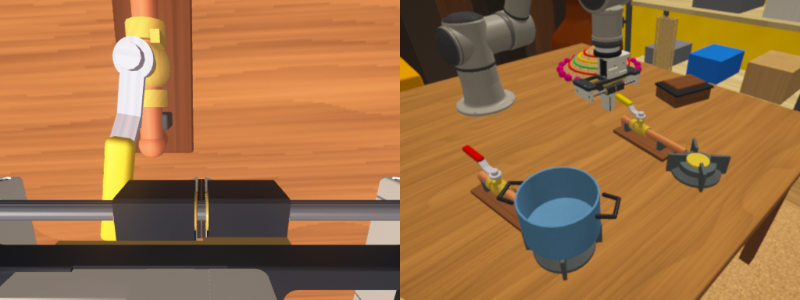

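The wrist view shows the fingers right of the yellow bar and clear of the pipe elbow. I'll push along the arc, slowly.

>>> move_arm --pt "0.005 -0.04 -0.01 0" --pt "0.005 -0.08 -0.01 0" --pt "0.005 -0.11 -0.01 0" --pt "0.005 -0.13 -0.01 0" --pt "0.005 -0.13 -0.01 0"

```text
time: 3.3
tool_pos: [0.4758, 0.2403, 0.0725]
tool_rot: [-0.591, 1.57, 2.505]
contact_force: [-0.0, 0.1, -0.0]
opening: 0.0002
```

```bash
python3 - <<'E'
from h import *
to(.4827,.2611,.073);to(.4963,.2824,.073);to(.5164,.2993,.073)
im=robot.read_camera("wrist");cv2.imwrite("pics/w4.png",im[:,:,::-1])
E
```

```text
t 3.3 pos [0.4758 0.2403 0.0725] ty [-0.045 -0.999 -0.   ] F [-0.   0.1 -0. ] op 0.0
need [-0.0011 -0.0528 -0.0149]
t 3.3 pos [0.4758 0.2403 0.0725] ty [-0.045 -0.999 -0.   ] F [-0.   0.1 -0. ] op 0.0
need [-0.0011 -0.1075 -0.0465]
t 3.3 pos [0.4758 0.2403 0.0725] ty [-0.045 -0.999 -0.   ] F [-0.   0.1 -0. ] op 0.0
need [-0.0011 -0.152  -0.0948]
```

View pics/w4.png

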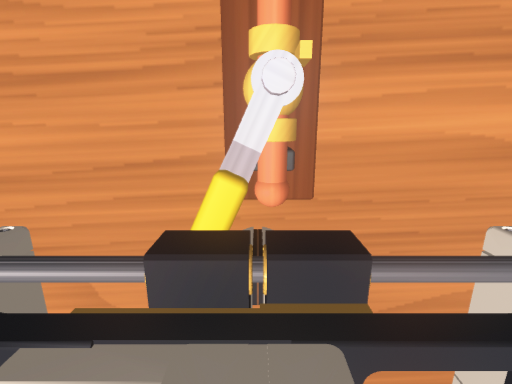

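The handle has turned to about 25–30°. I'll keep pushing along the arc.

>>> move_arm --pt "0 -0.03 -0.01 0" --pt "0 -0.06 -0.02 0" --pt "0 -0.1 -0.04 0" --pt "0 -0.13 -0.07 0" --pt "0 -0.15 -0.1 0"

```text
time: 3.98
tool_pos: [0.5182, 0.2977, 0.0722]
tool_rot: [0.502, 1.568, -2.686]
contact_force: [-3.1, -4.4, 0.5]
opening: 0.0006
```

```bash
python3 - <<'E'
from h import *
to(.5327,.3071,.073);to(.5505,.3114,.073)
im=robot.read_camera("wrist");cv2.imwrite("pics/w5.png",im[:,:,::-1])
E
```

```text
t 3.975 pos [0.5182 0.2977 0.0722] ty [-0.046 -0.999  0.001] F [-3.1 -4.4  0.5] op 0.001
need [-0.0022 -0.0251 -0.0351]
t 3.975 pos [0.5182 0.2977 0.0722] ty [-0.046 -0.999  0.001] F [-3.1 -4.4  0.5] op 0.001
need [-0.0023 -0.0379 -0.0791]
```

View pics/w5.png

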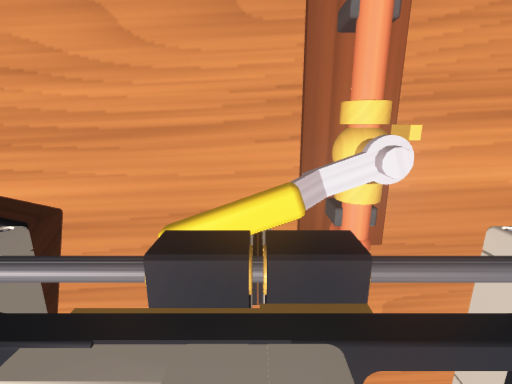

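The handle stands at about 70°. I'll push on to the stop in small steps, watching the force.

>>> move_arm --pt "0 -0.01 -0.025 0" --pt "0 -0.015 -0.045 0" --pt "0 -0.015 -0.06 0" --pt "0 -0.015 -0.075 0" --pt "0 -0.015 -0.075 0"

```text
time: 4.65
tool_pos: [0.5498, 0.3023, 0.0728]
tool_rot: [-2.666, 1.569, 0.43]
contact_force: [-0.3, 1.2, 0.3]
opening: 0.0009
```

```bash
python3 - <<'E'
from h import *
to(.5505,.3114,.073)
im=robot.read_camera("wrist");cv2.imwrite("pics/w6.png",im[:,:,::-1])
E
```

```text
t 4.65 pos [0.5498 0.3023 0.0728] ty [-0.046 -0.999 -0.001] F [-0.3  1.2  0.3] op 0.001
need [-0.0005 -0.0228 -0.0007]
```

View pics/w6.png

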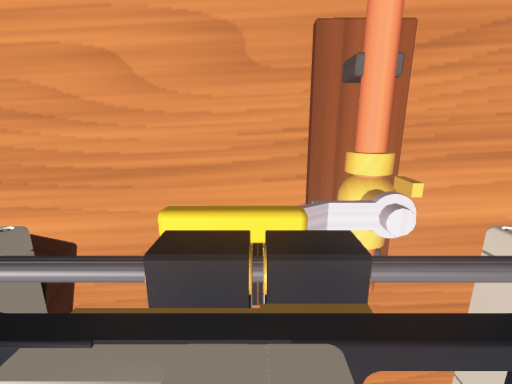

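The handle is nearly square, but there is no stop force yet. I'll advance a few mm more.

>>> move_arm --pt "0 0 -0.005 0" --pt "0 0 -0.01 0" --pt "0 0 -0.01 0"

```text
time: 5.08
tool_pos: [0.5499, 0.3021, 0.0729]
tool_rot: [0.161, 1.565, -3.026]
contact_force: [-13.6, 1.2, 8.4]
opening: 0.0003
```

The force rose to 13.6 N with no motion, and turning needs only 4 N, so the handle is on the stop. I'll back off and lift.

>>> move_arm --pt "0 0 0.03 0" --pt "0 0 0.08 0" --pt "-0.15 0 0.12 0" --pt "-0.3 0 0.2 0" --pt "-0.4 0 0.25 0"

```text
time: 5.7
tool_pos: [0.4529, 0.3064, 0.2354]
tool_rot: [-2.824, 1.567, 0.272]
contact_force: [0.7, 0.6, 0.0]
opening: 0.0003
```

>>> move_arm --pt "-0.1 0.2 0.15 0" --pt "-0.1 0.35 0.15 0" --pt "-0.1 0.5 0.15 0" --pt "-0.1 0.6 0.15 0" --pt "-0.1 0.6 0.15 0"

```text
time: 6.32
tool_pos: [0.3821, 0.0663, 0.2734]
tool_rot: [2.762, 1.567, -0.431]
contact_force: [0.6, 1.2, -0.6]
opening: -0.0001
```

```bash
python3 - <<'E'
from h import *
to(.4,.1,.3)
p=robot.camera_params("top")
for n in("top","scene"):cv2.imwrite(f"pics/{n}7.png",robot.read_camera(n)[:,:,::-1])
cv2.imwrite("pics/b7.png",cv2.resize(np.hstack([cv2.imread("pics/top7.png"),cv2.imread("pics/scene7.png")]),(800,300)))
E
```

```text
t 6.325 pos [0.3821 0.0663 0.2734] ty [-0.051 -0.999  0.001] F [ 0.6  1.2 -0.6] op -0.0
need [-0.0664 -0.0863 -0.0405]
```

View pics/b7.png

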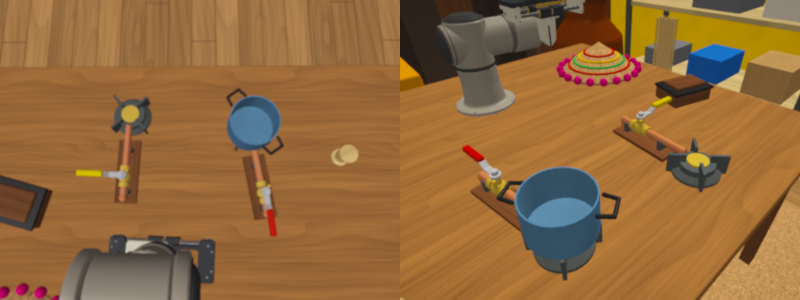

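```bash
python3 - <<'E'
from h import *
p=robot.camera_params("top")
for f in("top1","top7"):
    hsv=cv2.cvtColor(cv2.imread(f"pics/{f}.png"),cv2.COLOR_BGR2HSV);H,S,V=[hsv[...,i].astype(int) for i in range(3)]
    for nm,m,z in(("yel",(H>=26)&(H<=34)&(S>200)&(V>150),.098),("red",((H<=3)|(H>176))&(S>220)&(V>130),.098),("pot",(H>=95)&(H<=112)&(S>120),.14)):
        n,l,s,c=cv2.connectedComponentsWithStats(m.astype(np.uint8));i=1+np.argmax(s[1:,4])
        ys,xs=np.where(l==i);P=np.array([ray(p,(x,y),z)[:2] for x,y in zip(xs,ys)]);mu=P.mean(0)
        d=np.linalg.svd(P-mu,full_matrices=False)[2][0];print(f,nm,s[i,4],mu.round(4),d.round(3))
        if nm=="yel":
            d=d*np.sign(d[1]-d[0]);ph=np.radians(-2.4);ex=np.array([np.cos(ph),np.sin(ph)]);ey=np.array([-ex[1],ex[0]])
            print(" angle",np.arctan2(d@ey,-d@ex))
E
```

```text
top1 yel 235 [0.4796 0.2429] [-0.979  0.206]
 angle 0.1653154011144006
top1 red 212 [ 0.4301 -0.2022] [-0.996 -0.086]
top1 pot 2656 [ 0.707  -0.1523] [-0.783  0.621]
top7 yel 219 [0.5696 0.3122] [-0.046 -0.999]
 angle 1.5751036227798942
top7 red 211 [ 0.4299 -0.2022] [-0.996 -0.087]
top7 pot 2290 [ 0.7097 -0.1521] [-0.754  0.657]
```

```bash
python3 -c "
from cell import robot
print(robot.hand_in())"
```

```text
the job is handed in; nothing more can be done
None
```

I shut the yellow cock on the bare burner's gas line by pushing its handle clockwise with the closed fingers until it stood against its stop. The job is handed in.

- **Stop reached:** at the end of the push the force rose to about 14 N with no further motion, while turning needs only about 4 N.
- **Handle angle:** the last top view gives about 1.575 rad, against 1.571 for shut and 0.165 at the start. This depends on my own estimate of the pipe's direction.
- **Red grip and pot:** the red grip measured within 1 mm of where it started. The pot measured 3 mm off, and its colour mask had about 14% fewer pixels in the second picture. I take that as mask noise, since the arm never went near the pot.
- **Arm:** it is raised clear of everything, with only about 1 N on the force reading, which is noise. The robot's clock stood at about 6.4 s of the 32 s allowed.

No check failed.

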